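# Make up the pipe kit and the shelf kit

## Task

Make up the two job trays. Into the small tray with the two equal square bays put the hole saw from the keyhole rack (slide it along its slot to the wide end and lift it free) and the narrow pipe coupling, both standing upright, one in each bay; into the large tray put the white shelf bracket flat on its side in the wide bay and the low screw tub upright in the narrow bay. Set every piece down on the floor of its bay rather than dropping it, and leave the wide coupling and the tall jar where they stand.

Things in the scene. Friction and masses are not known exactly. Their poses are not given: they have to be found in the camera images.
- hole_saw: Steel hole saw on its arbor, one rigid upright piece 92 mm tall, 0.11-0.22 kg. Origin: centre of its lower rim, z up the axis. Dark cup 35 mm dia z 0-40, neck 14 dia z 40-50, drive plate 30 dia z 50-60, shank 11 dia z 60-92 (grip here). Hangs at the start in the rack's slot: drive plate on the rack's top, neck in the slot, cup below, 6 mm free play upward.
- rack: Fixed steel keyhole rack 120 mm (x) by 126 (y), 80 high, origin at the centre of its underside. Top plate 4 mm thick, upper face at z 80. Its keyhole: round wide end 50 dia centred at x -25, y 0, then a slot 20 wide along +x to x 38. The saw's axis starts at x 18 to 28; only the wide end lets its cup through. Side cheeks at y +-46.
- narrow_coupling: Narrow grey plastic pipe coupling: open sleeve standing on end, 40 mm outer diameter at its two end collars (16 mm tall each, waist 2 mm slimmer in radius), about 4 mm wall, 52 mm tall. Origin at the centre of its underside, z up along its axis.
- bracket: White L-shaped shelf bracket lying on its side, 24 mm high, 90 (x) by 65 (y); origin at the middle of that rectangle, on the underside, z up. Long leg along x (-45 to 45) centred on y -25.5; short leg along y (-32.5 to 32.5) centred on x -38; both 14 thick. A small brace in the inner corner reaches to x -17. Grip across the long leg near x 0. 0.10-0.20 kg.
- screw_tub: Low round closed tub, white with a black lid, 50 mm diameter, 46 mm tall. Origin at the centre of its underside, z up.
- small_tray: Fixed small open tray of bare metal, 84 mm (x) by 162 (y), 28 high; walls and floor 6 thick, bay floors at z 6. One wall across the middle makes two equal bays 72 by 72 mm, centred at y -39 and y +39 (x 0). Origin at the centre of its underside.
- large_tray: Fixed large open tray of bare metal, 152 mm (x) by 208 (y), 28 high; walls and floor 6 thick, bay floors at z 6. One wall makes two bays, both 140 long in x: the narrow bay 70 wide, centred at y -63, and the wide bay 120 wide, centred at y +38. Origin at the centre of its underside.
- wide_coupling: Wide grey plastic pipe coupling, not wanted: open sleeve standing on end, 62 mm outer diameter, 52 mm tall. Origin at the centre of its underside.
- nail_jar: Tall jar of amber glass with a steel cap, not wanted: 54 mm diameter, 95 mm tall. Origin at the centre of its underside.

How it is judged:
By the outcome, as a careful person would: the job done as asked, in the order asked, and still so for the second after the job is handed in, with the robot touching nothing.
It also fails if it takes over 102 s, if anything falls off the work surface, if the arm or the gripper's body presses on something with over 40 N, if the wrist force passes 120 N, or if a joint passes its speed limit or range.

## Robot

A 6-joint arm with a two-finger parallel gripper is mounted at the origin on the work surface. World frame = base frame: x ahead of the robot, y to its left, z up, the work surface at z = 0. Lengths are in mm, angles in rad, forces in N, time in s.
With the tool pointing down it reaches from about 275 to 1000 mm from the base axis. Payload 8.4 kg.
Tool frame: the origin (TCP) lies midway between the tips of the shut fingers; the grasp point (between the pads) lies 19 mm behind it; z points along the fingers, y is the line along which they close (so a half turn about z gives the same grasp; the last joint's range is limited). The gripper opens to 85 mm and grips with 20 to 120 N. Pads are 22 mm wide; open, the fingers measure 114 mm over their backs; the gripper's body (76 mm by 85 mm) begins 54 mm behind the grasp point. The pads swing forward as they close: fully open they stand 13 mm farther back than shut.
Start: joints at [1.165, 0.353, 1.633, -0, 1.155, -0.002], TCP at [245.571, 574.737, 231.281] pointing down, gripper open.
Joint ranges: [-2.63, 2.63], [-0.92, 2.1], [0.06, 2.66], [-1.3, 4.44], [0, 2.69], [-3.02, 3.02]. Speed limits (rad/s): [2.22, 2.22, 2.79, 3.14, 3.14, 3.14].

## Interface

Orientations are given as a unit quaternion [w, x, y, z].
In Python, from station import * gives the robot as it stands.
- The arm moves only by the tool arm_command, never from a script. Its argument "series" is a list of rows, each an object of numbers: "fingers": the closure in counts, from 0 (fully open) to 255 (shut); "dx", "dy", "dz": the shift along the world's x, y, z in m; "roll": the turn about the world's z in rad. A call has exactly 5 rows; each row shifts and turns the commanded pose from where the row before left it; what a row does not reach is not made up. A row lasts 1/10 s, in which the tool goes at most 50 mm and 8.59 degrees, less where a joint would pass 70% of its speed; a pose out of reach is approached as far as the arm can. A call is refused whole if a number of a shift passes 0.05 or a number of a turn 0.15, either way. A call with a gripper value outside its range is refused whole. The fingers move at their own pace and stop on an object; the grip force is fixed at half the most. Time passes only in rows, so rows that do not move let the fingers close, or fill a call up. It gives the time, the measured TCP pose, the force, the opening and the grip force at its end, in the units of the state.
- get_state(): the state, without advancing time (a new reading comes with each control period).
- grab_frame(name): name is "scene" or "top" or "wrist"; returns (picture, depth): 384x512x3 uint8, red, green, blue; 384x512 float32, mm along the optical axis (not along the pixel's ray), 0 where there is no reading.
- calibration(name): a dict with "fx", "fy", "cx", "cy" (pixels), "D" ([k1, k2, p1, p2, k3] as OpenCV has them; the pictures are not rectified), "rvec" (rotation vector, rad) and "tvec" (3), from world to camera coordinates, as OpenCV has them. Camera axes: x right, y down, z forward; pixel columns grow to the right and rows downward; lengths in mm; the calibration is good to about 2 mm. A picture is of the moment at which its call begins: read the wrist's pose just before it. calibration takes no time and is no camera call; for the wrist camera it gives the pose at the moment of the call.
- sign_off(): hands the job in; it is judged then, once.
Trained networks look in the newest picture that a camera, given by its name, has taken for a name from the list of things; names that differ only in an ending like _2 or _b are one class to them, and where a whole thing is asked for, a point or a joint stands for the part that bears it (a point fixed in the world has none). Each returns a list of dicts, best first, with "conf" (0 to 1); they miss things now and then, are a little off and sometimes report something else, mostly with a low value. They report only what shows in the picture. A call takes as long as a camera call.
- spot_in(camera, target): "rect" ([left, top, right, bottom] as shares, 0 to 1, of the picture: columns of its width, rows of its height, round what is visible of it).
- place_of(camera, target): "at" ([column, row] as shares, 0 to 1, of the picture: columns of its width, rows of its height: a listed point, or the origin of a listed thing).
The state is a dict: "clock": time; "joint_positions": joint angles; "qd": joint speeds; "joint_efforts": joint torques, N m; "tcp_pos": TCP position; "eef_rot": TCP orientation; "force": force on the tool from outside, world axes, zero at the start; "ft_torque": the same for the moment, N m; "width": opening from 0.0 (shut) to 1.0 (fully open); "finger_force": force on a finger pad.
Only numpy, scipy, OpenCV 4.12 (cv2) and the standard library are available. Lean on these libraries where they do the work, as an engineer would, in place of code of your own. Each camera call takes 0.05 s, during which the arm holds its last target. There are 200 camera calls.

## Working session

There is one attempt and no reset: what is moved stays moved. The work goes in short steps, Python scripts to look and compute and a tool call to move; the robot and the scene stay as the last step left them, time stands still between calls to the robot, and variables do not carry over. Pictures are saved under pics/ and viewed, at most 14 in all, crops included, and the job is handed in when it is done.

Besides the shell and the picture viewer there is one more tool, called as a command line: name --argument value ..., lists and objects as JSON in quotes. arm_command: Moves the arm, as the interface text tells. Its arguments: {"type":"object","properties":{"series":{"type":"array"}},"required":["series"]}

```bash
mkdir -p pics; ls
cat > h.py <<'E'
from station import *
import numpy as np, cv2
def K(c): return np.array([[c['fx'],0,c['cx']],[0,c['fy'],c['cy']],[0,0,1]]),np.array(c['D'],float)
def ray(c,u,v):
    k,d=K(c); p=cv2.undistortPoints(np.array([[[u,v]]],float),k,d,criteria=(3,50,1e-9))[0,0]
    R=cv2.Rodrigues(np.array(c['rvec'],float))[0]; t=np.array(c['tvec'],float).ravel()
    return -R.T@t, R.T@np.array([p[0],p[1],1.0])
def atz(c,u,v,z):
    o,r=ray(c,u,v); return o+r*(z-o[2])/r[2]
def cloud(c,D):
    k,d=K(c); h,w=D.shape; uv=np.stack(np.meshgrid(np.arange(w),np.arange(h)),-1).reshape(-1,1,2).astype(float)
    p=cv2.undistortPoints(uv,k,d).reshape(h,w,2)
    P=np.dstack([p*D[...,None],D]); R=cv2.Rodrigues(np.array(c['rvec'],float))[0]; t=np.array(c['tvec'],float).ravel()
    W=(P-t)@R; W[D<=0]=np.nan; return W
def proj(c,X):
    k,d=K(c); return cv2.projectPoints(np.array(X,float).reshape(-1,3),np.array(c['rvec'],float),np.array(c['tvec'],float),k,d)[0].reshape(-1,2)
def save(n,im): cv2.imwrite('pics/'+n,cv2.cvtColor(im,cv2.COLOR_RGB2BGR))
E
python3 - <<'E'
from h import *
s=get_state(); print(s['clock'],s['tcp_pos'],s['eef_rot'],s['width'])
for n in ['top','scene']:
    im,D=grab_frame(n); c=calibration(n); save(n+'0.png',im); np.savez(n+'0.npz',im=im,D=D)
    print(n,{k:np.round(v,3).tolist() for k,v in c.items()})
    for t in ['hole_saw','rack','narrow_coupling','bracket','screw_tub','small_tray','large_tray','wide_coupling','nail_jar']:
        for r in place_of(n,t)[:2]:
            u,v=r['at'][0]*512,r['at'][1]*384
            print(t,round(r['conf'],2),round(u),round(v),np.round(atz(c,u,v,0)[:2]))
print(get_state()['clock'])
E
```

```text
pics
0.0 [245.39541989 574.34110116 230.5742389 ] [-1.26039689e-04  2.00515871e-01  9.79690241e-01 -6.33460494e-04] 1.0014087902593916
top {'fx': 384.316, 'fy': 384.316, 'cx': 252.741, 'cy': 191.345, 'D': [0.012, 0.0, 0.0, 0.0, 0.0], 'rvec': [2.124, -2.129, 0.175], 'tvec': [-4.424, 495.597, 781.594]}Traceback (most recent call last):
  File "<stdin>", line 9, in <module>
  File "h.py", line 9, in atz
    o,r=ray(c,u,v); return o+r*(z-o[2])/r[2]
        ~~~^^^^^^^
  File "h.py", line 5, in ray
    k,d=K(c); p=cv2.undistortPoints(np.array([[[u,v]]],float),k,d,criteria=(3,50,1e-9))[0,0]
                ~~~~~~~~~~~~~~~~~~~^^^^^^^^^^^^^^^^^^^^^^^^^^^^^^^^^^^^^^^^^^^^^^^^^^^^
cv2.error: OpenCV(4.12.0) :-1: error: (-5:Bad argument) in function 'undistortPoints'
> Overload resolution failed:
>  - undistortPoints() got an unexpected keyword argument 'criteria'
>  - undistortPoints() got an unexpected keyword argument 'criteria'
```

```bash
sed -i 's/,criteria=(3,50,1e-9)//' h.py
python3 - <<'E'
from h import *
for n in ['top','scene']:
    im,D=grab_frame(n); c=calibration(n); save(n+'0.png',im); np.savez(n+'0.npz',im=im,D=D)
    print(n,{k:np.round(v,3).tolist() for k,v in c.items()})
    for t in ['hole_saw','rack','narrow_coupling','bracket','screw_tub','small_tray','large_tray','wide_coupling','nail_jar']:
        for r in place_of(n,t)[:2]:
            u,v=r['at'][0]*512,r['at'][1]*384
            print(t,round(r['conf'],2),round(u),round(v),np.round(atz(c,u,v,0)[:2]))
print(get_state()['clock'])
E
```

```text
top {'fx': 384.316, 'fy': 384.316, 'cx': 252.741, 'cy': 191.345, 'D': [0.012, 0.0, 0.0, 0.0, 0.0], 'rvec': [2.124, -2.129, 0.175], 'tvec': [-4.424, 495.597, 781.594]}
hole_saw 0.57 104 158 [583. 336.]
rack 0.69 118 165 [566. 304.]
narrow_coupling 0.71 120 260 [352. 287.]
bracket 0.57 244 217 [446.  14.]
screw_tub 0.73 194 234 [408. 125.]
small_tray 0.93 395 165 [ 563. -330.]
large_tray 0.84 247 143 [616.   8.]
wide_coupling 0.71 377 257 [ 357. -275.]
nail_jar 0.89 311 234 [ 407. -133.]
nail_jar 0.74 120 261 [350. 287.]
scene {'fx': 390.912, 'fy': 390.912, 'cx': 258.675, 'cy': 190.139, 'D': [0.007, 0.0, 0.0, 0.0, 0.0], 'rvec': [2.012, 0.909, -0.476], 'tvec': [-326.785, -159.882, 1368.252]}
hole_saw 0.65 359 167 [540. 387.]
rack 0.81 348 179 [560. 303.]
narrow_coupling 0.7 292 155 [347. 278.]
bracket 0.84 248 199 [441.   4.]
bracket 0.17 358 169 [547. 371.]
screw_tub 0.88 274 179 [412. 133.]
small_tray 0.73 166 285 [ 568. -331.]
large_tray 0.63 290 229 [610.   2.]
large_tray 0.4 360 171 [556. 370.]
wide_coupling 0.61 139 224 [ 342. -277.]
nail_jar 0.86 203 216 [ 422. -134.]
1.1
```

View pics/top0.png

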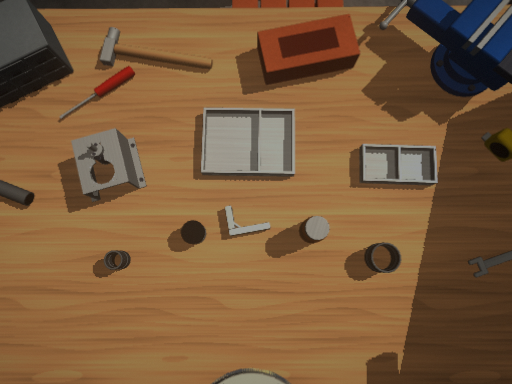

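The top view shows the rack at about (105,163) with the saw at (95,150). The large tray is at (249,142) with its wide bay on the left, and the small tray is at (398,166). The bracket is at (245,225), the tub at (193,232), the narrow coupling at (118,260), the jar at (315,229) and the wide coupling at (383,257).

Run:
```python
from h import *
z=np.load('top0.npz'); D=z['D']; im=z['im']; c=calibration('top'); W=cloud(c,D)
def pts(u0,v0,u1,v1,zl,zh):
    P=W[v0:v1,u0:u1].reshape(-1,3); return P[(P[:,2]>zl)&(P[:,2]<zh)]
def rep(n,P):
    r=cv2.minAreaRect(P[:,:2].astype(np.float32)); print(n,len(P),'rect',np.round(r[0],1),np.round(r[1],1),round(r[2],1),'mean',P.mean(0).round(1),'zmed',np.median(P[:,2]).round(1))
print('table z',np.nanmedian(W[300:340,150:300,2]))
rep('large',pts(190,95,305,190,18,40)); rep('small',pts(350,135,445,195,18,40))
rep('rack',pts(60,120,155,205,70,88)); rep('sawtop',pts(75,125,125,175,92,140))
rep('narrow',pts(100,240,140,280,40,65)); rep('tub',pts(175,215,212,250,35,60))
rep('bracket',pts(220,198,278,242,14,34)); rep('jar',pts(290,205,340,250,85,110)); rep('wide',pts(355,235,410,280,40,65))
P=pts(75,125,125,175,92,140); print(np.round(P[np.argsort(-P[:,2])][::6],0)[:20])
save('rack.png',cv2.resize(im[120:210,60:160],None,fx=6,fy=6,interpolation=cv2.INTER_CUBIC))
save('brk.png',cv2.resize(im[190:275,90:285],None,fx=4,fy=4,interpolation=cv2.INTER_CUBIC))
```

```text
table z -1.3375093387480326
large 1195 rect [616.2   5.6] [207.9 153.6] 88.9 mean [615.3   2.5  25.9] zmed 26.4
small 923 rect [ 560.7 -328.8] [165.1  85.1] 87.4 mean [ 560.4 -329.4   25.4] zmed 26.1
rack 2035 rect [555.4 313.7] [120.8  96.7] 16.4 mean [557.9 313.1  78.6] zmed 78.6
sawtop 63 rect [579. 319.] [11.5 14.7] 65.0 mean [576.6 318.5 110.2] zmed 112.6
narrow 157 rect [352.4 283.1] [38.9 38.4] 17.6 mean [352.2 283.1  48.3] zmed 49.2
tub 445 rect [410. 122.] [48.  48.4] 89.2 mean [409.  121.8  44.4] zmed 44.5
bracket 443 rect [442.5   7.5] [64.8 89.4] 10.0 mean [426.4  18.7  22.4] zmed 22.5
jar 469 rect [ 414.  -131.8] [45.6 46.7] 1.1 mean [ 413.5 -131.9   93.6] zmed 93.7
wide 264 rect [ 355.6 -278.6] [63.6 58.9] 89.9 mean [ 355.6 -278.6   48.8] zmed 49.9
[[578. 316. 122.]
 [579. 323. 121.]
 [575. 315. 120.]
 [579. 325. 119.]
 [575. 318. 118.]
 [577. 316. 113.]
 [578. 316. 109.]
 [573. 323. 106.]
 [572. 321. 101.]
 [571. 319.  96.]
 [581. 317.  92.]]
```

View pics/rack.png

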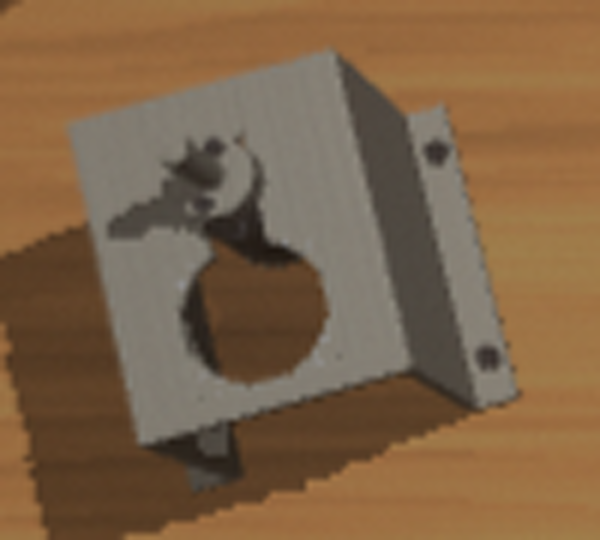

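View pics/brk.png

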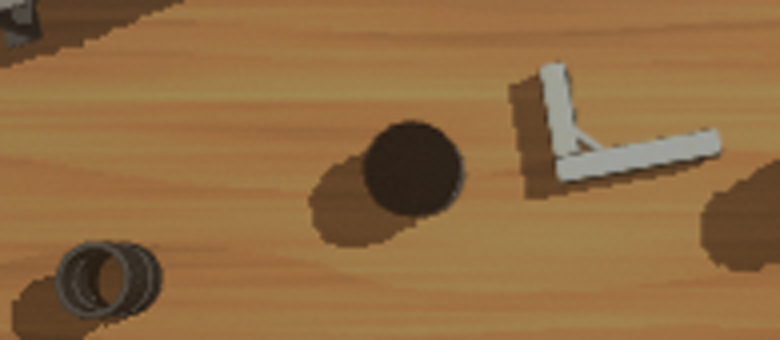

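The rack crop shows the shank at about (215,165), with the wide end at (255,315) in the crop, which gives a rack yaw of about +16°. The bracket's corner is at lower left, with its long leg running towards -y and its short leg towards +x. Next I hover over the saw with the fingers closing along the slot.

arm_command --series '[{"dx": 0.033, "dy": -0.0255, "dz": 0, "roll": -0.088, "fingers": 0}, {"dx": 0.033, "dy": -0.0255, "dz": 0, "roll": -0.088, "fingers": 0}, {"dx": 0.033, "dy": -0.0255, "dz": 0, "roll": -0.088, "fingers": 0}, {"dx": 0.033, "dy": -0.0255, "dz": 0, "roll": -0.088, "fingers": 0}, {"dx": 0.033, "dy": -0.0255, "dz": 0, "roll": -0.088, "fingers": 0}]'

```text
clock: 1.6
tcp_pos: [411.7, 446.2, 231.4]
eef_rot: [0.0, 0.411, 0.912, 0.0]
force: [1.1, 1.0, -0.3]
width: 0.999
finger_force: 0.0
```

arm_command --series '[{"dx": 0.033, "dy": -0.0255, "dz": 0, "roll": -0.088, "fingers": 0}, {"dx": 0.033, "dy": -0.0255, "dz": 0, "roll": -0.088, "fingers": 0}, {"dx": 0.033, "dy": -0.0255, "dz": 0, "roll": -0.088, "fingers": 0}, {"dx": 0.033, "dy": -0.0255, "dz": 0, "roll": -0.088, "fingers": 0}, {"dx": 0.033, "dy": -0.0255, "dz": 0, "roll": -0.088, "fingers": 0}]'

```text
clock: 2.1
tcp_pos: [576.8, 318.5, 231.4]
eef_rot: [0.0, 0.6, 0.8, 0.0]
force: [0.5, 0.8, 0.6]
width: 1.002
finger_force: 0.0
```

```bash
cat >> h.py <<'E'
from scipy.spatial.transform import Rotation as Ro
def st():
    s=get_state(); q=s['eef_rot']; R=Ro.from_quat([q[1],q[2],q[3],q[0]]).as_matrix()
    print('t',round(s['clock'],2),'tcp',np.round(s['tcp_pos'],1),'yang',round(np.degrees(np.arctan2(R[1,1],R[0,1])),1),'zdir',np.round(R[:,2],3),'w',round(s['width'],3),'F',np.round(s['force'],1),'ff',np.round(s['finger_force'],1)); return s
E
python3 - <<'E'
from h import *
st(); c=calibration('wrist'); im,D=grab_frame('wrist'); save('w1.png',im); np.savez('w1.npz',im=im,D=D)
print({k:np.round(v,2).tolist() for k,v in c.items()})
W=cloud(c,D); print(np.nanmin(W[...,2]),np.nanmax(W[...,2]))
P=W.reshape(-1,3); P=P[np.isfinite(P[:,0])]
q=P[(abs(P[:,0]-577)<25)&(abs(P[:,1]-319)<25)]
for a,b in [(95,100),(100,110),(110,118),(118,126)]:
    r=q[(q[:,2]>a)&(q[:,2]<b)]; print(a,b,len(r),r.mean(0) if len(r) else '')
r=P[(P[:,2]>72)&(P[:,2]<86)&(abs(P[:,0]-555)<90)&(abs(P[:,1]-313)<90)]; print(len(r),cv2.minAreaRect(r[:,:2].astype(np.float32)),np.median(r[:,2]))
E
```

```text
t 2.1 tcp [576.8 318.5 231.4] yang 16.2 zdir [ 0.  0. -1.] w 1.002 F [0.5 0.8 0.6] ff 0.0
{'fx': 265.68, 'fy': 265.68, 'cx': 259.08, 'cy': 191.41, 'D': [-0.04, 0.0, 0.0, 0.0, 0.0], 'rvec': [-2.79, -0.4, -0.07], 'tvec': [-642.45, 95.58, 427.09]}
-760.4483556697742 330.3038683458385
95 100 11 [576.91939324 325.53848206  96.86050334]
100 110 28 [576.62081049 325.20765741 104.66705921]
110 118 24 [576.85595739 325.5029177  114.01737308]
118 126 94 [577.69439455 321.80795599 120.9414572 ]
6474 ((555.8670043945312, 314.61090087890625), (120.96068572998047, 96.68482208251953), 16.331485748291016) 79.15155243816989
```

View pics/w1.png

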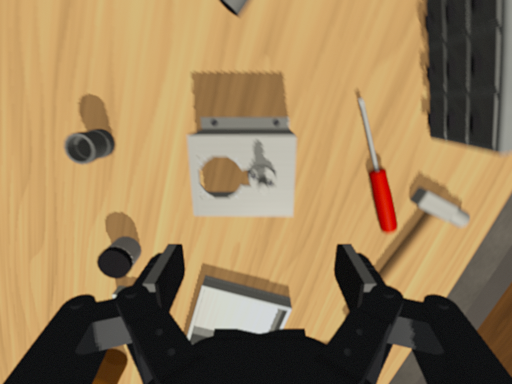

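The wrist view shows the saw standing in the slot at about (262,178) and the wide end at (222,177), lined up with the finger axis. The measured position of (577.5,321) agrees with the rack geometry, so I descend and close.

arm_command --series '[{"dx": 0.0005, "dy": 0.002, "dz": -0.03, "roll": 0, "fingers": 0}, {"dx": 0, "dy": 0, "dz": -0.035, "roll": 0, "fingers": 0}, {"dx": 0, "dy": 0, "dz": -0.035, "roll": 0, "fingers": 0}, {"dx": 0, "dy": 0, "dz": -0.025, "roll": 0, "fingers": 0}, {"dx": 0, "dy": 0, "dz": -0.0115, "roll": 0, "fingers": 0}]'

```text
clock: 2.65
tcp_pos: [574.6, 321.1, 92.1]
eef_rot: [-0.001, 0.599, 0.801, -0.002]
force: [-0.6, -0.6, -0.4]
width: 1.0
finger_force: 0.0
```

arm_command --series '[{"dx": 0, "dy": 0, "dz": 0, "roll": 0, "fingers": 255}, {"dx": 0, "dy": 0, "dz": 0, "roll": 0, "fingers": 255}, {"dx": 0, "dy": 0, "dz": 0, "roll": 0, "fingers": 255}, {"dx": 0, "dy": 0, "dz": 0, "roll": 0, "fingers": 255}, {"dx": 0, "dy": 0, "dz": 0, "roll": 0, "fingers": 255}]'

```text
clock: 3.15
tcp_pos: [576.6, 322.0, 95.8]
eef_rot: [0.0, 0.599, 0.801, 0.001]
force: [2.1, 0.5, 0.5]
width: 0.139
finger_force: 0.8
```

arm_command --series '[{"dx": 0, "dy": 0, "dz": 0, "roll": 0, "fingers": 255}, {"dx": 0, "dy": 0, "dz": 0, "roll": 0, "fingers": 255}, {"dx": 0, "dy": 0, "dz": 0, "roll": 0, "fingers": 255}, {"dx": 0, "dy": 0, "dz": 0, "roll": 0, "fingers": 255}, {"dx": 0, "dy": 0, "dz": 0, "roll": 0, "fingers": 255}]'

```text
clock: 3.65
tcp_pos: [576.6, 322.1, 95.8]
eef_rot: [0.0, 0.599, 0.801, 0.001]
force: [-0.3, -0.2, 6.6]
width: 0.104
finger_force: 58.5
```

arm_command --series '[{"dx": 0, "dy": 0, "dz": 0.003, "roll": 0, "fingers": 255}, {"dx": 0, "dy": 0, "dz": 0, "roll": 0, "fingers": 255}, {"dx": 0, "dy": 0, "dz": 0, "roll": 0, "fingers": 255}, {"dx": 0, "dy": 0, "dz": 0, "roll": 0, "fingers": 255}, {"dx": 0, "dy": 0, "dz": 0, "roll": 0, "fingers": 255}]'

```text
clock: 4.15
tcp_pos: [575.9, 321.6, 97.5]
eef_rot: [-0.0, 0.599, 0.801, -0.0]
force: [0.1, -0.4, -2.6]
width: 0.101
finger_force: 58.4
```

Run:
```python
from h import *
st(); c=calibration('wrist'); im,D=grab_frame('wrist'); save('w2.png',im)
c2=calibration('top'); im,D=grab_frame('top')
save('w2.png',cv2.resize(np.hstack([cv2.resize(grab_frame('wrist')[0],(512,384)),cv2.resize(im[110:210,40:173],(512,384))]),(800,300)))
```

```text
t 4.15 tcp [575.9 321.6  97.5] yang 16.4 zdir [-0. -0. -1.] w 0.101 F [ 0.1 -0.4 -2.6] ff 58.4
```

View pics/w2.png

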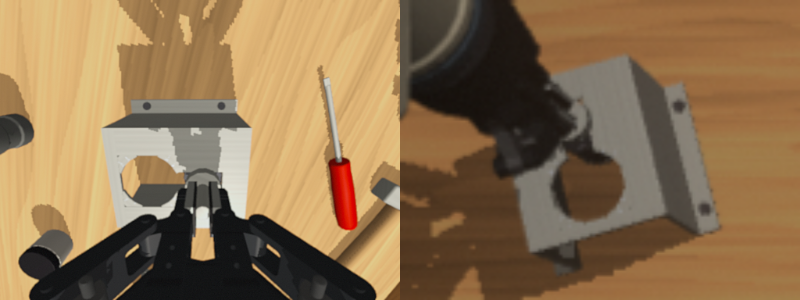

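The pads hold the shank: the left wrist view shows it between the fingers at about (200,185), and the force has dropped by the saw's weight. Now I slide it along the slot.

arm_command --series '[{"dx": -0.009, "dy": -0.0026, "dz": 0.0005, "roll": 0, "fingers": 255}, {"dx": -0.009, "dy": -0.0026, "dz": 0, "roll": 0, "fingers": 255}, {"dx": -0.009, "dy": -0.0026, "dz": 0, "roll": 0, "fingers": 255}, {"dx": -0.009, "dy": -0.0026, "dz": 0, "roll": 0, "fingers": 255}, {"dx": -0.009, "dy": -0.0026, "dz": 0, "roll": 0, "fingers": 255}]'

```text
clock: 4.8
tcp_pos: [530.0, 308.4, 98.3]
eef_rot: [-0.0, 0.599, 0.801, -0.0]
force: [-1.2, 0.7, -1.9]
width: 0.103
finger_force: 58.5
```

arm_command --series '[{"dx": 0, "dy": 0, "dz": 0, "roll": 0, "fingers": 255}, {"dx": 0, "dy": 0, "dz": 0, "roll": 0, "fingers": 255}, {"dx": 0, "dy": 0, "dz": 0, "roll": 0, "fingers": 255}, {"dx": 0, "dy": 0, "dz": 0, "roll": 0, "fingers": 255}, {"dx": 0, "dy": 0, "dz": 0, "roll": 0, "fingers": 255}]'

```text
clock: 5.3
tcp_pos: [531.4, 308.8, 98.2]
eef_rot: [0.0, 0.599, 0.801, 0.0]
force: [1.3, -0.0, -1.6]
width: 0.104
finger_force: 58.6
```

arm_command --series '[{"dx": 0, "dy": -0.0007, "dz": 0.008, "roll": 0, "fingers": 255}, {"dx": 0, "dy": 0, "dz": 0.012, "roll": 0, "fingers": 255}, {"dx": 0, "dy": 0, "dz": 0.012, "roll": 0, "fingers": 255}, {"dx": 0, "dy": 0, "dz": 0.012, "roll": 0, "fingers": 255}, {"dx": 0, "dy": 0, "dz": 0.012, "roll": 0, "fingers": 255}]'

```text
clock: 5.8
tcp_pos: [531.3, 308.2, 155.9]
eef_rot: [0.0, 0.599, 0.801, 0.0]
force: [0.2, -0.2, -1.6]
width: 0.1
finger_force: 58.6
```

arm_command --series '[{"dx": 0, "dy": 0, "dz": 0.015, "roll": 0, "fingers": 255}, {"dx": 0, "dy": 0, "dz": 0.02, "roll": 0, "fingers": 255}, {"dx": 0, "dy": 0, "dz": 0.01, "roll": 0, "fingers": 255}, {"dx": 0, "dy": 0, "dz": 0, "roll": 0, "fingers": 255}, {"dx": 0, "dy": 0, "dz": 0, "roll": 0, "fingers": 255}]'

```text
clock: 6.3
tcp_pos: [530.9, 308.0, 199.1]
eef_rot: [-0.0, 0.599, 0.801, -0.0]
force: [0.5, -0.5, -1.7]
width: 0.102
finger_force: 58.6
```

Run:
```python
from h import *
st(); im,D=grab_frame('scene'); save('s2.png',cv2.resize(im[90:240,250:450],(800,600)))
```

```text
t 6.3 tcp [530.9 308.  199.1] yang 16.4 zdir [-0. -0. -1.] w 0.102 F [ 0.5 -0.5 -1.7] ff 58.6
```

View pics/s2.png

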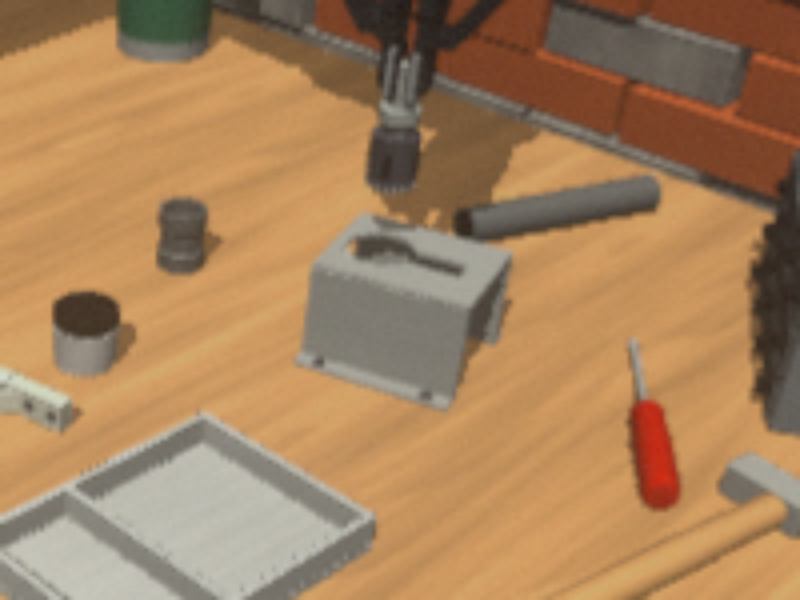

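The saw is free and upright, seen at about (395,140) above the rack. I carry it to the far (-y) bay of the small tray.

arm_command --series '[{"dx": 0, "dy": -0.02, "dz": 0, "roll": 0, "fingers": 255}, {"dx": 0.002, "dy": -0.04, "dz": 0, "roll": 0, "fingers": 255}, {"dx": 0.002, "dy": -0.046, "dz": 0, "roll": 0, "fingers": 255}, {"dx": 0.002, "dy": -0.046, "dz": 0, "roll": 0, "fingers": 255}, {"dx": 0.002, "dy": -0.046, "dz": 0, "roll": 0, "fingers": 255}]'

```text
clock: 6.85
tcp_pos: [538.0, 107.5, 198.4]
eef_rot: [-0.0, 0.599, 0.801, -0.001]
force: [0.9, -0.0, -1.1]
width: 0.1
finger_force: 58.6
```

arm_command --series '[{"dx": 0.002, "dy": -0.046, "dz": 0, "roll": 0, "fingers": 255}, {"dx": 0.002, "dy": -0.046, "dz": 0, "roll": 0, "fingers": 255}, {"dx": 0.002, "dy": -0.046, "dz": 0, "roll": 0, "fingers": 255}, {"dx": 0.002, "dy": -0.046, "dz": 0, "roll": 0, "fingers": 255}, {"dx": 0.002, "dy": -0.046, "dz": 0, "roll": 0, "fingers": 255}]'

```text
clock: 7.35
tcp_pos: [547.7, -122.5, 198.5]
eef_rot: [-0.001, 0.599, 0.801, -0.0]
force: [1.0, 0.3, -1.8]
width: 0.107
finger_force: 58.6
```

arm_command --series '[{"dx": 0.002, "dy": -0.046, "dz": 0, "roll": 0, "fingers": 255}, {"dx": 0.002, "dy": -0.046, "dz": 0, "roll": 0, "fingers": 255}, {"dx": 0.002, "dy": -0.046, "dz": 0, "roll": 0, "fingers": 255}, {"dx": 0.002, "dy": -0.046, "dz": 0, "roll": 0, "fingers": 255}, {"dx": 0.002, "dy": -0.04, "dz": 0, "roll": 0, "fingers": 255}]'

```text
clock: 7.85
tcp_pos: [557.4, -346.7, 198.2]
eef_rot: [-0.001, 0.599, 0.801, -0.0]
force: [0.3, 0.9, -1.2]
width: 0.102
finger_force: 58.6
```

arm_command --series '[{"dx": 0.0, "dy": -0.024, "dz": 0, "roll": 0, "fingers": 255}, {"dx": 0, "dy": 0, "dz": 0, "roll": 0, "fingers": 255}, {"dx": 0, "dy": 0, "dz": 0, "roll": 0, "fingers": 255}, {"dx": 0, "dy": 0, "dz": 0, "roll": 0, "fingers": 255}, {"dx": 0, "dy": 0, "dz": 0, "roll": 0, "fingers": 255}]'

```text
clock: 8.35
tcp_pos: [558.9, -366.8, 199.1]
eef_rot: [-0.0, 0.598, 0.801, 0.0]
force: [0.5, 0.0, -2.2]
width: 0.104
finger_force: 58.6
```

Run:
```python
from h import *
st(); c=calibration('wrist'); im,D=grab_frame('wrist'); save('w3.png',im)
W=cloud(c,D); P=W.reshape(-1,3); P=P[np.isfinite(P[:,0])]
r=P[(P[:,2]>20)&(P[:,2]<34)&(abs(P[:,0]-560)<70)&(abs(P[:,1]+329)<110)]; print(len(r),cv2.minAreaRect(r[:,:2].astype(np.float32)),np.median(r[:,2]))
```

```text
t 8.35 tcp [ 558.9 -366.8  199.1] yang 16.5 zdir [-0.001  0.001 -1.   ] w 0.104 F [ 0.5  0.  -2.2] ff 58.6
2393 ((561.2467651367188, -328.0469055175781), (162.43629455566406, 84.21723175048828), 87.9413070678711) 27.012107377935777
```

View pics/w3.png

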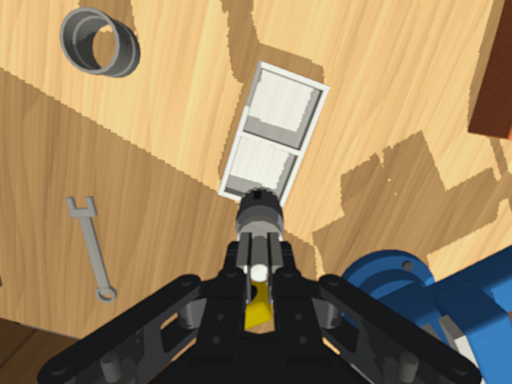

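The wrist view shows the tray under the gripper with the saw over the lower bay at about (260,200). The tray centre is confirmed at (561,-328). I descend.

arm_command --series '[{"dx": 0.001, "dy": 0, "dz": -0.03, "roll": 0, "fingers": 255}, {"dx": 0, "dy": 0, "dz": -0.03, "roll": 0, "fingers": 255}, {"dx": 0, "dy": 0, "dz": -0.03, "roll": 0, "fingers": 255}, {"dx": 0, "dy": 0, "dz": -0.02, "roll": 0, "fingers": 255}, {"dx": 0, "dy": 0, "dz": -0.009, "roll": 0, "fingers": 255}]'

```text
clock: 8.9
tcp_pos: [559.2, -366.5, 78.2]
eef_rot: [-0.002, 0.598, 0.801, -0.0]
force: [-0.5, 1.0, -2.3]
width: 0.101
finger_force: 58.7
```

arm_command --series '[{"dx": 0, "dy": 0, "dz": -0.002, "roll": 0, "fingers": 255}, {"dx": 0, "dy": 0, "dz": -0.002, "roll": 0, "fingers": 255}, {"dx": 0, "dy": 0, "dz": -0.001, "roll": 0, "fingers": 255}, {"dx": 0, "dy": 0, "dz": 0, "roll": 0, "fingers": 255}, {"dx": 0, "dy": 0, "dz": 0, "roll": 0, "fingers": 255}]'

```text
clock: 9.4
tcp_pos: [560.4, -368.2, 76.1]
eef_rot: [0.001, 0.599, 0.801, 0.0]
force: [-0.2, -0.5, -1.4]
width: 0.103
finger_force: 58.7
```

arm_command --series '[{"dx": 0, "dy": 0, "dz": -0.001, "roll": 0, "fingers": 255}, {"dx": 0, "dy": 0, "dz": -0.001, "roll": 0, "fingers": 255}, {"dx": 0, "dy": 0, "dz": 0, "roll": 0, "fingers": 255}, {"dx": 0, "dy": 0, "dz": 0, "roll": 0, "fingers": 255}, {"dx": 0, "dy": 0, "dz": 0, "roll": 0, "fingers": 255}]'

```text
clock: 9.9
tcp_pos: [560.1, -368.0, 73.3]
eef_rot: [-0.0, 0.599, 0.801, 0.0]
force: [0.3, -0.7, -0.9]
width: 0.104
finger_force: 58.7
```

arm_command --series '[{"dx": 0, "dy": 0, "dz": -0.001, "roll": 0, "fingers": 255}, {"dx": 0, "dy": 0, "dz": 0, "roll": 0, "fingers": 255}, {"dx": 0, "dy": 0, "dz": 0, "roll": 0, "fingers": 255}, {"dx": 0, "dy": 0, "dz": 0, "roll": 0, "fingers": 255}, {"dx": 0, "dy": 0, "dz": 0, "roll": 0, "fingers": 255}]'

```text
clock: 10.4
tcp_pos: [560.1, -368.0, 72.3]
eef_rot: [0.0, 0.599, 0.801, -0.0]
force: [-0.2, -0.8, -1.6]
width: 0.107
finger_force: 58.7
```

arm_command --series '[{"dx": 0, "dy": 0, "dz": -0.001, "roll": 0, "fingers": 255}, {"dx": 0, "dy": 0, "dz": 0, "roll": 0, "fingers": 255}, {"dx": 0, "dy": 0, "dz": 0, "roll": 0, "fingers": 255}, {"dx": 0, "dy": 0, "dz": 0, "roll": 0, "fingers": 255}, {"dx": 0, "dy": 0, "dz": 0, "roll": 0, "fingers": 255}]'

```text
clock: 10.9
tcp_pos: [560.4, -368.1, 71.9]
eef_rot: [0.0, 0.599, 0.801, 0.0]
force: [-0.4, 0.7, 5.5]
width: 0.101
finger_force: 59.4
```

arm_command --series '[{"dx": 0, "dy": 0, "dz": -0.001, "roll": 0, "fingers": 255}, {"dx": 0, "dy": 0, "dz": 0, "roll": 0, "fingers": 255}, {"dx": 0, "dy": 0, "dz": 0, "roll": 0, "fingers": 255}, {"dx": 0, "dy": 0, "dz": 0, "roll": 0, "fingers": 255}, {"dx": 0, "dy": 0, "dz": 0, "roll": 0, "fingers": 255}]'

```text
clock: 11.4
tcp_pos: [560.7, -368.3, 71.8]
eef_rot: [0.001, 0.599, 0.801, 0.0]
force: [-2.6, 2.7, 13.3]
width: 0.104
finger_force: 60.5
```

arm_command --series '[{"dx": 0, "dy": 0, "dz": 0.001, "roll": 0, "fingers": 140}, {"dx": 0, "dy": 0, "dz": 0, "roll": 0, "fingers": 140}, {"dx": 0, "dy": 0, "dz": 0, "roll": 0, "fingers": 140}, {"dx": 0, "dy": 0, "dz": 0, "roll": 0, "fingers": 140}, {"dx": 0, "dy": 0, "dz": 0.005, "roll": 0, "fingers": 140}]'

```text
clock: 11.9
tcp_pos: [559.5, -367.6, 75.5]
eef_rot: [-0.001, 0.599, 0.801, -0.0]
force: [-0.1, 0.5, -0.7]
width: 0.452
finger_force: 0.0
```

arm_command --series '[{"dx": 0, "dy": 0, "dz": 0.015, "roll": 0, "fingers": 140}, {"dx": 0, "dy": 0, "dz": 0.025, "roll": 0, "fingers": 140}, {"dx": 0, "dy": 0, "dz": 0.03, "roll": 0, "fingers": 140}, {"dx": 0, "dy": 0, "dz": 0.03, "roll": 0, "fingers": 100}, {"dx": 0, "dy": 0, "dz": 0.025, "roll": 0, "fingers": 0}]'

```text
clock: 12.4
tcp_pos: [560.5, -368.3, 204.5]
eef_rot: [0.001, 0.599, 0.801, 0.0]
force: [-0.2, 0.0, -0.1]
width: 0.761
finger_force: 0.0
```

Run:
```python
from h import *
st(); c=calibration('wrist'); im,D=grab_frame('wrist'); save('w4.png',im[40:,130:400])
W=cloud(c,D); P=W.reshape(-1,3); P=P[np.isfinite(P[:,0])]
r=P[(P[:,2]>60)&(P[:,2]<110)&(abs(P[:,0]-560)<40)&(abs(P[:,1]+368)<40)]; print(len(r),r.mean(0),np.percentile(r[:,2],98))
```

```text
t 12.4 tcp [ 560.5 -368.3  204.5] yang 16.4 zdir [ 0.002 -0.001 -1.   ] w 0.761 F [-0.2  0.  -0.1] ff 0.0
561 [ 560.33583095 -366.07926751   72.77659907] 98.03812446162937
```

View pics/w4.png

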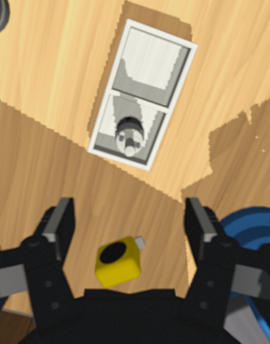

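The saw stands upright in its bay at about (130,130) in the crop, and its top at z 98 matches 6 + 92. On to the narrow coupling.

arm_command --series '[{"dx": -0.0139, "dy": 0.0434, "dz": 0, "roll": -0.02, "fingers": 0}, {"dx": -0.0139, "dy": 0.0434, "dz": 0, "roll": -0.02, "fingers": 0}, {"dx": -0.0139, "dy": 0.0434, "dz": 0, "roll": -0.02, "fingers": 0}, {"dx": -0.0139, "dy": 0.0434, "dz": 0, "roll": -0.02, "fingers": 0}, {"dx": -0.0139, "dy": 0.0434, "dz": 0, "roll": -0.02, "fingers": 0}]'

```text
clock: 12.95
tcp_pos: [490.0, -149.5, 202.4]
eef_rot: [0.001, 0.638, 0.77, 0.0]
force: [0.6, 0.8, 0.4]
width: 0.999
finger_force: 0.0
```

arm_command --series '[{"dx": -0.0139, "dy": 0.0434, "dz": 0, "roll": -0.02, "fingers": 0}, {"dx": -0.0139, "dy": 0.0434, "dz": 0, "roll": -0.02, "fingers": 0}, {"dx": -0.0139, "dy": 0.0434, "dz": 0, "roll": -0.02, "fingers": 0}, {"dx": -0.0139, "dy": 0.0434, "dz": 0, "roll": -0.02, "fingers": 0}, {"dx": -0.0139, "dy": 0.0434, "dz": 0, "roll": -0.02, "fingers": 0}]'

```text
clock: 13.45
tcp_pos: [420.6, 67.6, 202.5]
eef_rot: [0.001, 0.676, 0.737, 0.001]
force: [0.8, 1.1, 0.5]
width: 0.996
finger_force: 0.0
```

arm_command --series '[{"dx": -0.0139, "dy": 0.0434, "dz": 0, "roll": -0.02, "fingers": 0}, {"dx": -0.0139, "dy": 0.0434, "dz": 0, "roll": -0.02, "fingers": 0}, {"dx": -0.0139, "dy": 0.0434, "dz": 0, "roll": -0.02, "fingers": 0}, {"dx": -0.0139, "dy": 0.0434, "dz": 0, "roll": -0.02, "fingers": 0}, {"dx": -0.0139, "dy": 0.0434, "dz": 0, "roll": -0.02, "fingers": 0}]'

```text
clock: 13.95
tcp_pos: [350.9, 285.0, 202.5]
eef_rot: [0.0, 0.712, 0.702, 0.001]
force: [0.5, 0.6, -0.4]
width: 0.999
finger_force: 0.0
```

Run:
```python
from h import *
st(); c=calibration('wrist'); im,D=grab_frame('wrist')
W=cloud(c,D); P=W.reshape(-1,3); P=P[np.isfinite(P[:,0])]
r=P[(P[:,2]>44)&(P[:,2]<62)&(abs(P[:,0]-352)<40)&(abs(P[:,1]-283)<40)]; print(len(r),r.mean(0),cv2.minAreaRect(r[:,:2].astype(np.float32)))
for k in place_of('wrist','narrow_coupling')[:2]: print(k['conf'],atz(c,k['at'][0]*512,k['at'][1]*384,0))
```

```text
t 13.95 tcp [350.9 285.  202.5] yang -0.8 zdir [ 0.002  0.001 -1.   ] w 0.999 F [ 0.5  0.6 -0.4] ff 0.0
393 [352.47552518 285.58108998  50.15485757] ((352.35687255859375, 285.2367248535156), (38.384925842285156, 38.06973648071289), 89.3875732421875)
0.77 [352.44711485 285.5748308    0.        ]
```

arm_command --series '[{"dx": 0.001, "dy": 0, "dz": -0.04, "roll": 0, "fingers": 0}, {"dx": 0, "dy": 0, "dz": -0.04, "roll": 0, "fingers": 0}, {"dx": 0, "dy": 0, "dz": -0.04, "roll": 0, "fingers": 0}, {"dx": 0, "dy": 0, "dz": -0.035, "roll": 0, "fingers": 0}, {"dx": 0, "dy": 0, "dz": -0.025, "roll": 0, "fingers": 0}]'

```text
clock: 14.55
tcp_pos: [352.4, 282.3, 20.1]
eef_rot: [0.0, 0.712, 0.702, -0.0]
force: [1.2, 0.2, 0.3]
width: 1.003
finger_force: 0.0
```

arm_command --series '[{"dx": 0, "dy": 0, "dz": 0, "roll": 0, "fingers": 0}, {"dx": 0, "dy": 0, "dz": 0, "roll": 0, "fingers": 255}, {"dx": 0, "dy": 0, "dz": 0, "roll": 0, "fingers": 255}, {"dx": 0, "dy": 0, "dz": 0, "roll": 0, "fingers": 255}, {"dx": 0, "dy": 0, "dz": 0, "roll": 0, "fingers": 255}]'

```text
clock: 15.05
tcp_pos: [353.3, 283.7, 22.8]
eef_rot: [0.0, 0.712, 0.702, 0.001]
force: [-3.1, -0.9, 11.9]
width: 0.432
finger_force: 58.5
```

arm_command --series '[{"dx": 0, "dy": 0, "dz": 0, "roll": 0, "fingers": 255}, {"dx": 0, "dy": 0, "dz": 0, "roll": 0, "fingers": 255}, {"dx": 0, "dy": 0, "dz": 0, "roll": 0, "fingers": 255}, {"dx": 0, "dy": 0, "dz": 0, "roll": 0, "fingers": 255}, {"dx": 0, "dy": 0, "dz": 0, "roll": 0, "fingers": 255}]'

```text
clock: 15.55
tcp_pos: [353.3, 283.8, 22.8]
eef_rot: [0.0, 0.712, 0.703, 0.001]
force: [-1.8, -0.4, 11.4]
width: 0.439
finger_force: 58.6
```

arm_command --series '[{"dx": 0, "dy": 0, "dz": 0.01, "roll": 0, "fingers": 255}, {"dx": 0, "dy": 0, "dz": 0.02, "roll": 0, "fingers": 255}, {"dx": 0, "dy": 0, "dz": 0.035, "roll": 0, "fingers": 255}, {"dx": 0, "dy": 0, "dz": 0.04, "roll": 0, "fingers": 255}, {"dx": 0, "dy": 0, "dz": 0.035, "roll": 0, "fingers": 255}]'

```text
clock: 16.05
tcp_pos: [352.5, 283.0, 164.0]
eef_rot: [0.0, 0.712, 0.703, 0.001]
force: [0.7, 0.6, -0.4]
width: 0.437
finger_force: 60.1
```

arm_command --series '[{"dx": 0.008, "dy": -0.022, "dz": 0, "roll": 0, "fingers": 255}, {"dx": 0.0161, "dy": -0.0441, "dz": 0, "roll": 0, "fingers": 255}, {"dx": 0.0161, "dy": -0.0441, "dz": 0, "roll": 0, "fingers": 255}, {"dx": 0.0161, "dy": -0.0441, "dz": 0, "roll": 0, "fingers": 255}, {"dx": 0.0161, "dy": -0.0441, "dz": 0, "roll": 0, "fingers": 255}]'

```text
clock: 16.55
tcp_pos: [425.3, 82.9, 162.5]
eef_rot: [0.0, 0.711, 0.703, 0.001]
force: [1.5, 0.6, 0.1]
width: 0.436
finger_force: 60.1
```

arm_command --series '[{"dx": 0.0161, "dy": -0.0441, "dz": 0, "roll": 0, "fingers": 255}, {"dx": 0.0161, "dy": -0.0441, "dz": 0, "roll": 0, "fingers": 255}, {"dx": 0.0161, "dy": -0.0441, "dz": 0, "roll": 0, "fingers": 255}, {"dx": 0.0161, "dy": -0.0441, "dz": 0, "roll": 0, "fingers": 255}, {"dx": 0.0161, "dy": -0.0441, "dz": 0, "roll": 0, "fingers": 255}]'

```text
clock: 17.05
tcp_pos: [505.8, -137.9, 162.5]
eef_rot: [0.001, 0.712, 0.702, 0.0]
force: [0.7, 0.1, -0.6]
width: 0.43
finger_force: 60.1
```

arm_command --series '[{"dx": 0.0161, "dy": -0.0441, "dz": 0, "roll": 0, "fingers": 255}, {"dx": 0.0161, "dy": -0.0441, "dz": 0, "roll": 0, "fingers": 255}, {"dx": 0.0161, "dy": -0.0441, "dz": 0, "roll": 0, "fingers": 255}, {"dx": 0.0078, "dy": -0.022, "dz": 0, "roll": 0, "fingers": 255}, {"dx": 0, "dy": 0, "dz": 0, "roll": 0, "fingers": 255}]'

```text
clock: 17.55
tcp_pos: [562.3, -293.4, 162.3]
eef_rot: [0.001, 0.713, 0.702, 0.0]
force: [0.5, 1.2, 0.4]
width: 0.435
finger_force: 60.1
```

Run:
```python
from h import *
st(); im,D=grab_frame('wrist'); c=calibration('wrist'); W=cloud(c,D); P=W.reshape(-1,3); P=P[np.isfinite(P[:,0])]
save('w5.png',np.hstack([im,grab_frame('scene')[0][200:330,80:280].repeat(2,0).repeat(2,1)[:384] if 0 else cv2.resize(grab_frame('scene')[0][170:330,80:293],(512,384))]))
x=cv2.imread('pics/w5.png'); cv2.imwrite('pics/w5.png',cv2.resize(x,(800,300)))
```

```text
t 17.55 tcp [ 562.3 -293.4  162.3] yang -0.9 zdir [ 0.002 -0.002 -1.   ] w 0.435 F [0.5 1.2 0.4] ff 60.1
```

View pics/w5.png

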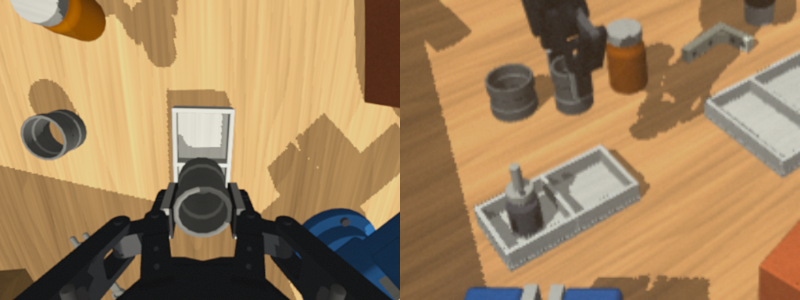

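The coupling is held upright between the fingers at about (200,190) in the wrist view, and the scene view shows the saw standing in its bay at (523,205). I descend into the near bay.

arm_command --series '[{"dx": 0, "dy": 0.001, "dz": -0.03, "roll": 0, "fingers": 255}, {"dx": 0, "dy": 0, "dz": -0.035, "roll": 0, "fingers": 255}, {"dx": 0, "dy": 0, "dz": -0.035, "roll": 0, "fingers": 255}, {"dx": 0, "dy": 0, "dz": -0.02, "roll": 0, "fingers": 255}, {"dx": 0, "dy": 0, "dz": -0.006, "roll": 0, "fingers": 255}]'

```text
clock: 18.15
tcp_pos: [559.7, -286.9, 33.4]
eef_rot: [-0.002, 0.711, 0.703, -0.001]
force: [-0.2, 0.2, -1.1]
width: 0.432
finger_force: 60.2
```

arm_command --series '[{"dx": 0, "dy": 0, "dz": -0.001, "roll": 0, "fingers": 255}, {"dx": 0, "dy": 0, "dz": -0.001, "roll": 0, "fingers": 255}, {"dx": 0, "dy": 0, "dz": -0.001, "roll": 0, "fingers": 255}, {"dx": 0, "dy": 0, "dz": 0, "roll": 0, "fingers": 255}, {"dx": 0, "dy": 0, "dz": 0, "roll": 0, "fingers": 255}]'

```text
clock: 18.65
tcp_pos: [561.9, -289.4, 33.0]
eef_rot: [0.001, 0.712, 0.702, 0.0]
force: [-0.3, -0.2, 0.3]
width: 0.433
finger_force: 60.2
```

arm_command --series '[{"dx": 0, "dy": 0, "dz": -0.001, "roll": 0, "fingers": 255}, {"dx": 0, "dy": 0, "dz": -0.001, "roll": 0, "fingers": 255}, {"dx": 0, "dy": 0, "dz": -0.001, "roll": 0, "fingers": 255}, {"dx": 0, "dy": 0, "dz": 0, "roll": 0, "fingers": 255}, {"dx": 0, "dy": 0, "dz": 0, "roll": 0, "fingers": 255}]'

```text
clock: 19.15
tcp_pos: [561.5, -289.1, 29.2]
eef_rot: [-0.0, 0.712, 0.702, -0.0]
force: [0.3, 0.2, -1.1]
width: 0.437
finger_force: 60.1
```

arm_command --series '[{"dx": 0, "dy": 0, "dz": -0.001, "roll": 0, "fingers": 255}, {"dx": 0, "dy": 0, "dz": 0, "roll": 0, "fingers": 255}, {"dx": 0, "dy": 0, "dz": 0, "roll": 0, "fingers": 255}, {"dx": 0, "dy": 0, "dz": 0, "roll": 0, "fingers": 255}, {"dx": 0, "dy": 0, "dz": 0, "roll": 0, "fingers": 255}]'

```text
clock: 19.65
tcp_pos: [561.5, -289.3, 29.0]
eef_rot: [0.0, 0.712, 0.702, -0.0]
force: [-2.1, 0.4, 6.9]
width: 0.436
finger_force: 60.9
```

arm_command --series '[{"dx": 0, "dy": 0, "dz": 0.0, "roll": 0, "fingers": 85}, {"dx": 0, "dy": 0, "dz": 0, "roll": 0, "fingers": 85}, {"dx": 0, "dy": 0, "dz": 0, "roll": 0, "fingers": 85}, {"dx": 0, "dy": 0, "dz": 0.01, "roll": 0, "fingers": 85}, {"dx": 0, "dy": 0, "dz": 0.03, "roll": 0, "fingers": 85}]'

```text
clock: 20.15
tcp_pos: [559.7, -288.2, 66.6]
eef_rot: [-0.002, 0.712, 0.703, -0.001]
force: [0.2, -0.4, -0.1]
width: 0.669
finger_force: 0.0
```

arm_command --series '[{"dx": 0, "dy": 0, "dz": 0.04, "roll": 0, "fingers": 85}, {"dx": 0, "dy": 0, "dz": 0.045, "roll": 0, "fingers": 85}, {"dx": 0, "dy": 0, "dz": 0.045, "roll": 0, "fingers": 85}, {"dx": -0.0205, "dy": 0.0413, "dz": 0, "roll": 0.027, "fingers": 110}, {"dx": -0.0205, "dy": 0.0413, "dz": 0, "roll": 0.027, "fingers": 110}]'

```text
clock: 20.65
tcp_pos: [521.2, -206.7, 200.7]
eef_rot: [0.002, 0.693, 0.721, 0.001]
force: [-0.1, 1.8, -0.5]
width: 0.568
finger_force: 0.0
```

arm_command --series '[{"dx": -0.0205, "dy": 0.0413, "dz": 0, "roll": 0.027, "fingers": 110}, {"dx": -0.0205, "dy": 0.0413, "dz": 0, "roll": 0.027, "fingers": 110}, {"dx": -0.0205, "dy": 0.0413, "dz": 0, "roll": 0.027, "fingers": 110}, {"dx": -0.0205, "dy": 0.0413, "dz": 0, "roll": 0.027, "fingers": 110}, {"dx": -0.0205, "dy": 0.0413, "dz": 0, "roll": 0.027, "fingers": 110}]'

```text
clock: 21.15
tcp_pos: [417.2, 1.2, 199.0]
eef_rot: [0.0, 0.642, 0.767, 0.0]
force: [0.2, 1.2, -0.8]
width: 0.567
finger_force: 0.0
```

Run:
```python
from h import *
st(); im,D=grab_frame('wrist'); c=calibration('wrist'); W=cloud(c,D); P=W.reshape(-1,3); P=P[np.isfinite(P[:,0])]
r=P[(P[:,2]>16)&(P[:,2]<32)&(abs(P[:,0]-442)<70)&(abs(P[:,1]-7)<70)&(P[:,0]<520)]; print(len(r),np.median(r[:,2]),cv2.minAreaRect(r[:,:2].astype(np.float32)))
im2,D2=grab_frame('top'); W=cloud(calibration('top'),D2); P=W[130:200,350:445].reshape(-1,3)
r=P[(P[:,2]>44)&(P[:,2]<64)&(P[:,1]>-325)]; print('coupling',len(r),np.median(r[:,2]),cv2.minAreaRect(r[:,:2].astype(np.float32)))
save('w6.png',cv2.resize(np.hstack([im,cv2.resize(im2[130:200,350:443],(512,384))]),(800,300)))
```

```text
t 21.15 tcp [417.2   1.2 199. ] yang 10.1 zdir [ 0.001  0.    -1.   ] w 0.567 F [ 0.2  1.2 -0.8] ff 0.0
1326 22.51435343125933 ((438.0628662109375, 12.666412353515625), (62.72536087036133, 89.44488525390625), 9.908063888549805)
coupling 162 55.28221676274393 ((559.4146728515625, -287.43939208984375), (37.39020538330078, 39.96311569213867), 1.2349998950958252)
```

View pics/w6.png

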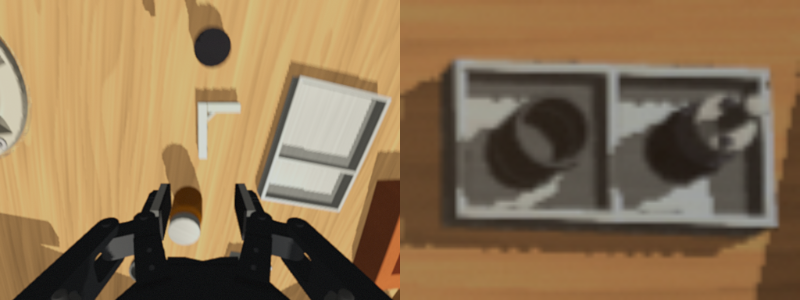

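Both pieces stand in the small tray: the coupling top is at (545,145) and the saw at (700,140) in the right panel. The bracket shows in the wrist view at about (205,130). I read the calibration after the frame while the arm was still settling, so I measure again.

arm_command --series '[{"dx": 0, "dy": 0, "dz": -0.02, "roll": 0, "fingers": 110}, {"dx": 0, "dy": 0, "dz": -0.02, "roll": 0, "fingers": 110}, {"dx": 0, "dy": 0, "dz": 0, "roll": 0, "fingers": 110}, {"dx": 0, "dy": 0, "dz": 0, "roll": 0, "fingers": 110}, {"dx": 0, "dy": 0, "dz": 0, "roll": 0, "fingers": 110}]'

```text
clock: 21.75
tcp_pos: [418.9, -0.4, 159.3]
eef_rot: [0.001, 0.642, 0.766, 0.0]
force: [0.4, 0.8, 1.1]
width: 0.566
finger_force: 0.0
```

Run:
```python
from h import *
st(); c=calibration('wrist'); im,D=grab_frame('wrist'); W=cloud(c,D); P=W.reshape(-1,3); P=P[np.isfinite(P[:,0])]
r=P[(P[:,2]>16)&(P[:,2]<32)&(abs(P[:,0]-442)<60)&(abs(P[:,1]-7)<60)]; b=cv2.minAreaRect(r[:,:2].astype(np.float32)); print(len(r),np.median(r[:,2]),b)
th=np.radians(b[2]-90); R=np.array([[np.cos(th),-np.sin(th)],[np.sin(th),np.cos(th)]])
L=(r[:,:2]-b[0])@R; m=abs(L[:,0]-5)<20; print('leg local y',L[m,1].min(),L[m,1].max(),'grip',np.array(b[0])+R@[3,(L[m,1].min()+L[m,1].max())/2 if 0 else -25.5])
```

```text
t 21.75 tcp [ 4.189e+02 -4.000e-01  1.593e+02] yang 10.1 zdir [ 0.001 -0.    -1.   ] w 0.566 F [0.4 0.8 1.1] ff 0.0
1769 23.03591473709854 ((442.35064697265625, 8.302364349365234), (64.0970458984375, 89.74439239501953), 10.37332534790039)
leg local y -31.775655816597055 -18.33473663416997 grip [417.80761774   0.75983718]
```

arm_command --series '[{"dx": -0.001, "dy": 0.001, "dz": -0.04, "roll": 0, "fingers": 110}, {"dx": 0, "dy": 0, "dz": -0.04, "roll": 0, "fingers": 110}, {"dx": 0, "dy": 0, "dz": -0.035, "roll": 0, "fingers": 110}, {"dx": 0, "dy": 0, "dz": -0.02, "roll": 0, "fingers": 110}, {"dx": 0, "dy": 0, "dz": -0.009, "roll": 0, "fingers": 110}]'

```text
clock: 22.3
tcp_pos: [416.6, 0.8, 13.1]
eef_rot: [-0.001, 0.642, 0.766, -0.001]
force: [0.1, -0.1, -0.6]
width: 0.568
finger_force: 0.0
```

arm_command --series '[{"dx": 0, "dy": 0, "dz": -0.003, "roll": 0, "fingers": 110}, {"dx": 0, "dy": 0, "dz": -0.003, "roll": 0, "fingers": 110}, {"dx": 0, "dy": 0, "dz": -0.002, "roll": 0, "fingers": 110}, {"dx": 0, "dy": 0, "dz": 0, "roll": 0, "fingers": 110}, {"dx": 0, "dy": 0, "dz": 0, "roll": 0, "fingers": 110}]'

```text
clock: 22.8
tcp_pos: [417.5, 1.0, 6.9]
eef_rot: [0.0, 0.642, 0.767, 0.0]
force: [-0.6, 0.3, 1.1]
width: 0.568
finger_force: 0.0
```

arm_command --series '[{"dx": 0, "dy": 0, "dz": -0.0015, "roll": 0, "fingers": 110}, {"dx": 0, "dy": 0, "dz": -0.0015, "roll": 0, "fingers": 110}, {"dx": 0, "dy": 0, "dz": 0, "roll": 0, "fingers": 255}, {"dx": 0, "dy": 0, "dz": 0, "roll": 0, "fingers": 255}, {"dx": 0, "dy": 0, "dz": 0, "roll": 0, "fingers": 255}]'

```text
clock: 23.3
tcp_pos: [417.2, 0.9, 3.5]
eef_rot: [0.0, 0.642, 0.766, 0.0]
force: [0.1, -0.3, 2.2]
width: 0.149
finger_force: 58.6
```

arm_command --series '[{"dx": 0, "dy": 0, "dz": 0, "roll": 0, "fingers": 255}, {"dx": 0, "dy": 0, "dz": 0, "roll": 0, "fingers": 255}, {"dx": 0, "dy": 0, "dz": 0, "roll": 0, "fingers": 255}, {"dx": 0, "dy": 0, "dz": 0.01, "roll": 0, "fingers": 255}, {"dx": 0, "dy": 0, "dz": 0, "roll": 0, "fingers": 255}]'

```text
clock: 23.8
tcp_pos: [417.5, 0.9, 14.1]
eef_rot: [0.0, 0.642, 0.767, 0.0]
force: [-0.4, 0.3, -1.9]
width: 0.148
finger_force: 58.7
```

arm_command --series '[{"dx": 0, "dy": 0, "dz": 0.015, "roll": 0, "fingers": 255}, {"dx": 0, "dy": 0, "dz": 0.03, "roll": 0, "fingers": 255}, {"dx": 0, "dy": 0, "dz": 0.03, "roll": 0, "fingers": 255}, {"dx": 0.015, "dy": 0.004, "dz": 0.015, "roll": -0.02, "fingers": 255}, {"dx": 0.035, "dy": 0.008, "dz": 0, "roll": -0.04, "fingers": 255}]'

```text
clock: 24.3
tcp_pos: [466.4, 12.8, 105.4]
eef_rot: [0.0, 0.665, 0.746, 0.0]
force: [0.6, -0.5, -2.0]
width: 0.148
finger_force: 58.8
```

arm_command --series '[{"dx": 0.035, "dy": 0.008, "dz": 0, "roll": -0.04, "fingers": 255}, {"dx": 0.035, "dy": 0.008, "dz": 0, "roll": -0.04, "fingers": 255}, {"dx": 0.034, "dy": 0.008, "dz": 0, "roll": -0.04, "fingers": 255}, {"dx": 0.02, "dy": 0.004, "dz": 0, "roll": -0.02, "fingers": 255}, {"dx": 0, "dy": 0, "dz": 0, "roll": 0, "fingers": 255}]'

```text
clock: 24.8
tcp_pos: [593.7, 41.5, 103.3]
eef_rot: [0.001, 0.716, 0.699, 0.001]
force: [0.0, 1.0, -1.6]
width: 0.148
finger_force: 58.9
```

arm_command --series '[{"dx": 0, "dy": 0, "dz": 0, "roll": 0, "fingers": 255}, {"dx": 0, "dy": 0, "dz": 0, "roll": 0, "fingers": 255}, {"dx": 0, "dy": 0, "dz": 0, "roll": 0, "fingers": 255}, {"dx": 0, "dy": 0, "dz": 0, "roll": 0, "fingers": 255}, {"dx": 0, "dy": 0, "dz": 0, "roll": 0, "fingers": 255}]'

```text
clock: 25.3
tcp_pos: [590.8, 40.8, 103.4]
eef_rot: [0.0, 0.716, 0.699, 0.0]
force: [-0.1, 0.2, -2.0]
width: 0.15
finger_force: 58.9
```

Run:
```python
from h import *
st(); c=calibration('wrist'); im,D=grab_frame('wrist'); W=cloud(c,D); P=W.reshape(-1,3); P=P[np.isfinite(P[:,0])]
r=P[(P[:,2]>20)&(P[:,2]<33)&(abs(P[:,0]-616)<110)&(abs(P[:,1]-6)<140)]; print('tray rim',len(r),r.min(0),r.max(0),cv2.minAreaRect(r[:,:2].astype(np.float32)))
r=P[(P[:,2]>90)&(P[:,2]<150)&(abs(P[:,0]-616)<60)&(abs(P[:,1]-43)<60)]; print('bracket',len(r),np.median(r[:,2]),cv2.minAreaRect(r[:,:2].astype(np.float32)))
save('w7.png',im)
```

```text
t 25.3 tcp [590.8  40.8 103.4] yang -1.4 zdir [ 0.  0. -1.] w 0.15 F [-0.1  0.2 -2. ] ff 58.9
tray rim 4616 [ 539.207759   -100.55868804   20.01752767] [693.39033479 111.04523585  29.67182859] ((615.8931884765625, 5.415214538574219), (208.8350830078125, 152.5409698486328), 88.78854370117188)
bracket 10916 123.05958331724173 ((597.226806640625, 56.058258056640625), (108.9537353515625, 64.56934356689453), 54.44736862182617)
```

View pics/w7.png

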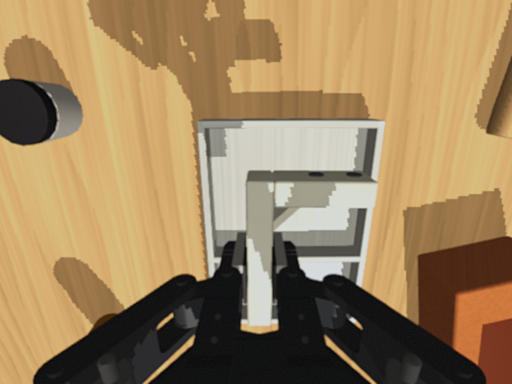

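The tray is confirmed at (615.9,5.4). The bracket hangs level over the wide bay with its long leg along y, at about (258,230) in the picture. I lower it.

arm_command --series '[{"dx": 0, "dy": 0, "dz": -0.025, "roll": 0, "fingers": 255}, {"dx": 0, "dy": 0, "dz": -0.03, "roll": 0, "fingers": 255}, {"dx": 0, "dy": 0, "dz": -0.02, "roll": 0, "fingers": 255}, {"dx": 0, "dy": 0, "dz": -0.011, "roll": 0, "fingers": 255}, {"dx": 0, "dy": 0, "dz": 0, "roll": 0, "fingers": 255}]'

```text
clock: 25.85
tcp_pos: [590.0, 40.8, 16.0]
eef_rot: [-0.001, 0.716, 0.699, -0.001]
force: [0.6, -0.7, -0.6]
width: 0.149
finger_force: 58.9
```

arm_command --series '[{"dx": 0, "dy": 0, "dz": -0.002, "roll": 0, "fingers": 255}, {"dx": 0, "dy": 0, "dz": -0.001, "roll": 0, "fingers": 255}, {"dx": 0, "dy": 0, "dz": -0.001, "roll": 0, "fingers": 255}, {"dx": 0, "dy": 0, "dz": -0.001, "roll": 0, "fingers": 255}, {"dx": 0, "dy": 0, "dz": 0, "roll": 0, "fingers": 255}]'

```text
clock: 26.35
tcp_pos: [591.2, 40.9, 12.5]
eef_rot: [0.0, 0.716, 0.699, 0.0]
force: [-0.0, -0.3, -1.2]
width: 0.15
finger_force: 58.9
```

arm_command --series '[{"dx": 0, "dy": 0, "dz": -0.001, "roll": 0, "fingers": 255}, {"dx": 0, "dy": 0, "dz": 0, "roll": 0, "fingers": 255}, {"dx": 0, "dy": 0, "dz": 0, "roll": 0, "fingers": 255}, {"dx": 0, "dy": 0, "dz": 0, "roll": 0, "fingers": 255}, {"dx": 0, "dy": 0, "dz": 0, "roll": 0, "fingers": 255}]'

```text
clock: 26.85
tcp_pos: [591.1, 40.9, 11.3]
eef_rot: [0.0, 0.716, 0.699, 0.0]
force: [0.3, -0.1, -1.4]
width: 0.147
finger_force: 58.9
```

arm_command --series '[{"dx": 0, "dy": 0, "dz": -0.001, "roll": 0, "fingers": 255}, {"dx": 0, "dy": 0, "dz": 0, "roll": 0, "fingers": 255}, {"dx": 0, "dy": 0, "dz": 0, "roll": 0, "fingers": 255}, {"dx": 0, "dy": 0, "dz": 0, "roll": 0, "fingers": 255}, {"dx": 0, "dy": 0, "dz": 0, "roll": 0, "fingers": 255}]'

```text
clock: 27.35
tcp_pos: [591.1, 40.9, 10.3]
eef_rot: [0.0, 0.716, 0.699, 0.0]
force: [0.2, -0.0, -1.9]
width: 0.147
finger_force: 58.9
```

arm_command --series '[{"dx": 0, "dy": 0, "dz": -0.001, "roll": 0, "fingers": 255}, {"dx": 0, "dy": 0, "dz": 0, "roll": 0, "fingers": 255}, {"dx": 0, "dy": 0, "dz": 0, "roll": 0, "fingers": 255}, {"dx": 0, "dy": 0, "dz": 0, "roll": 0, "fingers": 255}, {"dx": 0, "dy": 0, "dz": 0, "roll": 0, "fingers": 255}]'

```text
clock: 27.85
tcp_pos: [591.2, 40.9, 9.5]
eef_rot: [0.0, 0.716, 0.699, 0.0]
force: [-1.5, -0.1, 4.2]
width: 0.151
finger_force: 59.6
```

arm_command --series '[{"dx": 0, "dy": 0, "dz": 0.0, "roll": 0, "fingers": 150}, {"dx": 0, "dy": 0, "dz": 0, "roll": 0, "fingers": 150}, {"dx": 0, "dy": 0, "dz": 0, "roll": 0, "fingers": 150}, {"dx": 0, "dy": 0, "dz": 0.01, "roll": 0, "fingers": 150}, {"dx": 0, "dy": 0, "dz": 0.03, "roll": 0, "fingers": 150}]'

```text
clock: 28.35
tcp_pos: [589.0, 40.8, 47.8]
eef_rot: [-0.002, 0.716, 0.699, -0.002]
force: [1.2, -0.1, 0.2]
width: 0.41
finger_force: 0.0
```

arm_command --series '[{"dx": 0, "dy": 0, "dz": 0.04, "roll": 0, "fingers": 150}, {"dx": 0, "dy": 0, "dz": 0.045, "roll": 0, "fingers": 0}, {"dx": 0, "dy": 0, "dz": 0.025, "roll": 0, "fingers": 0}, {"dx": -0.0363, "dy": 0.0162, "dz": 0, "roll": 0, "fingers": 0}, {"dx": -0.0363, "dy": 0.0162, "dz": 0, "roll": 0, "fingers": 0}]'

```text
clock: 28.85
tcp_pos: [518.7, 73.5, 161.0]
eef_rot: [0.001, 0.716, 0.698, 0.001]
force: [-1.0, 0.4, -0.2]
width: 0.996
finger_force: 0.0
```

arm_command --series '[{"dx": -0.0363, "dy": 0.0162, "dz": 0, "roll": 0, "fingers": 0}, {"dx": -0.0363, "dy": 0.0162, "dz": 0, "roll": 0, "fingers": 0}, {"dx": -0.0363, "dy": 0.0162, "dz": 0, "roll": 0, "fingers": 0}, {"dx": 0, "dy": 0, "dz": 0, "roll": 0, "fingers": 0}, {"dx": 0, "dy": 0, "dz": 0, "roll": 0, "fingers": 0}]'

```text
clock: 29.35
tcp_pos: [409.5, 122.4, 160.1]
eef_rot: [0.0, 0.715, 0.699, 0.001]
force: [0.7, 0.0, 0.8]
width: 1.005
finger_force: 0.0
```

Run:
```python
from h import *
st(); c=calibration('wrist'); im,D=grab_frame('wrist'); W=cloud(c,D); P=W.reshape(-1,3); P=P[np.isfinite(P[:,0])]
r=P[(P[:,2]>40)&(P[:,2]<55)&(abs(P[:,0]-410)<50)&(abs(P[:,1]-122)<50)]; print('tub',len(r),cv2.minAreaRect(r[:,:2].astype(np.float32)))
im2,D2=grab_frame('top'); W=cloud(calibration('top'),D2); P=W[95:190,195:305].reshape(-1,3)
r=P[(P[:,2]>22)&(P[:,2]<36)&(abs(P[:,0]-616)<65)&(abs(P[:,1]-43)<55)]; print('bracket',len(r),np.median(r[:,2]),cv2.minAreaRect(r[:,:2].astype(np.float32)))
save('w8.png',cv2.resize(np.hstack([im,cv2.resize(im2[95:190,195:322],(512,384))]),(800,300)))
```

```text
t 29.35 tcp [409.5 122.4 160.1] yang -1.3 zdir [ 0.002  0.    -1.   ] w 1.005 F [0.7 0.  0.8] ff 0.0
tub 1784 ((409.72442626953125, 122.98591613769531), (48.11070251464844, 49.13303756713867), 0.008683040738105774)
bracket 422 28.38930800764154 ((615.577880859375, 42.21432113647461), (89.74053192138672, 64.17870330810547), 88.35516357421875)
```

View pics/w8.png

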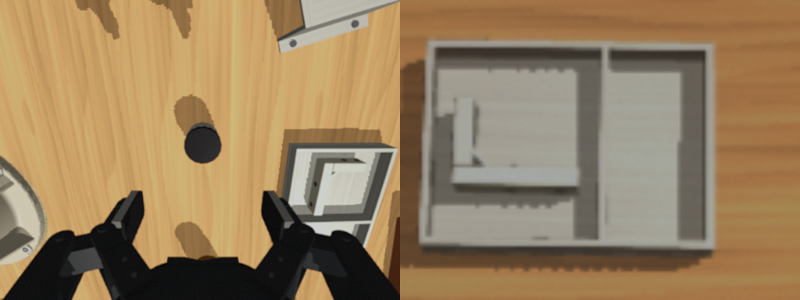

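The bracket lies flat in the wide bay, with its corner at (465,175) in the right panel. The tub is at (202,145) in the wrist view, centred at (409.7,123). I descend and grip it.

arm_command --series '[{"dx": 0, "dy": 0.0005, "dz": -0.04, "roll": 0, "fingers": 0}, {"dx": 0, "dy": 0, "dz": -0.045, "roll": 0, "fingers": 0}, {"dx": 0, "dy": 0, "dz": -0.035, "roll": 0, "fingers": 0}, {"dx": 0, "dy": 0, "dz": -0.02, "roll": 0, "fingers": 0}, {"dx": 0, "dy": 0, "dz": -0.01, "roll": 0, "fingers": 0}]'

```text
clock: 29.95
tcp_pos: [409.6, 121.8, 7.4]
eef_rot: [-0.001, 0.716, 0.698, -0.001]
force: [-0.3, -0.9, -0.0]
width: 1.001
finger_force: 0.0
```

arm_command --series '[{"dx": 0, "dy": 0, "dz": 0, "roll": 0, "fingers": 0}, {"dx": 0, "dy": 0, "dz": 0, "roll": 0, "fingers": 255}, {"dx": 0, "dy": 0, "dz": 0, "roll": 0, "fingers": 255}, {"dx": 0, "dy": 0, "dz": 0, "roll": 0, "fingers": 255}, {"dx": 0, "dy": 0, "dz": 0, "roll": 0, "fingers": 255}]'

```text
clock: 30.45
tcp_pos: [410.6, 122.7, 10.6]
eef_rot: [0.001, 0.715, 0.699, 0.001]
force: [0.0, -1.2, 9.1]
width: 0.566
finger_force: 60.2
```

arm_command --series '[{"dx": 0, "dy": 0, "dz": 0, "roll": 0, "fingers": 255}, {"dx": 0, "dy": 0, "dz": 0.01, "roll": 0, "fingers": 255}, {"dx": 0, "dy": 0, "dz": 0, "roll": 0, "fingers": 255}, {"dx": 0, "dy": 0, "dz": 0, "roll": 0, "fingers": 255}, {"dx": 0, "dy": 0, "dz": 0, "roll": 0, "fingers": 255}]'

```text
clock: 30.95
tcp_pos: [409.6, 122.5, 19.4]
eef_rot: [0.0, 0.716, 0.699, 0.0]
force: [-0.6, 0.2, -0.8]
width: 0.563
finger_force: 61.9
```

arm_command --series '[{"dx": 0, "dy": 0, "dz": 0.02, "roll": 0, "fingers": 255}, {"dx": 0, "dy": 0, "dz": 0.035, "roll": 0, "fingers": 255}, {"dx": 0.014, "dy": -0.0123, "dz": 0.03, "roll": 0, "fingers": 255}, {"dx": 0.0293, "dy": -0.0257, "dz": 0, "roll": 0, "fingers": 255}, {"dx": 0.0293, "dy": -0.0257, "dz": 0, "roll": 0, "fingers": 255}]'

```text
clock: 31.45
tcp_pos: [483.4, 58.3, 105.4]
eef_rot: [0.001, 0.715, 0.699, 0.001]
force: [0.6, -0.2, -0.9]
width: 0.567
finger_force: 62.2
```

arm_command --series '[{"dx": 0.0293, "dy": -0.0257, "dz": 0, "roll": 0, "fingers": 255}, {"dx": 0.0293, "dy": -0.0257, "dz": 0, "roll": 0, "fingers": 255}, {"dx": 0.0293, "dy": -0.0257, "dz": 0, "roll": 0, "fingers": 255}, {"dx": 0.0293, "dy": -0.0257, "dz": 0, "roll": 0, "fingers": 255}, {"dx": 0.0152, "dy": -0.0135, "dz": 0, "roll": 0, "fingers": 255}]'

```text
clock: 31.95
tcp_pos: [616.6, -59.7, 103.8]
eef_rot: [0.0, 0.716, 0.698, 0.0]
force: [1.3, 0.7, -0.8]
width: 0.572
finger_force: 62.2
```

arm_command --series '[{"dx": 0, "dy": 0, "dz": 0, "roll": 0, "fingers": 255}, {"dx": 0, "dy": 0, "dz": 0, "roll": 0, "fingers": 255}, {"dx": 0, "dy": 0, "dz": 0, "roll": 0, "fingers": 255}, {"dx": 0, "dy": 0, "dz": 0, "roll": 0, "fingers": 255}, {"dx": 0, "dy": 0, "dz": 0, "roll": 0, "fingers": 255}]'

```text
clock: 32.45
tcp_pos: [614.1, -56.9, 104.4]
eef_rot: [-0.0, 0.715, 0.699, -0.0]
force: [-0.6, -0.2, -0.4]
width: 0.567
finger_force: 62.2
```

arm_command --series '[{"dx": 0.0005, "dy": -0.0007, "dz": -0.025, "roll": 0, "fingers": 255}, {"dx": 0, "dy": 0, "dz": -0.03, "roll": 0, "fingers": 255}, {"dx": 0, "dy": 0, "dz": -0.018, "roll": 0, "fingers": 255}, {"dx": 0, "dy": 0, "dz": -0.008, "roll": 0, "fingers": 255}, {"dx": 0, "dy": 0, "dz": 0, "roll": 0, "fingers": 255}]'

```text
clock: 32.95
tcp_pos: [614.3, -58.0, 22.5]
eef_rot: [-0.001, 0.715, 0.699, -0.001]
force: [-0.2, -0.2, -0.4]
width: 0.568
finger_force: 62.2
```

arm_command --series '[{"dx": 0, "dy": 0, "dz": -0.001, "roll": 0, "fingers": 255}, {"dx": 0, "dy": 0, "dz": -0.001, "roll": 0, "fingers": 255}, {"dx": 0, "dy": 0, "dz": -0.001, "roll": 0, "fingers": 255}, {"dx": 0, "dy": 0, "dz": 0, "roll": 0, "fingers": 255}, {"dx": 0, "dy": 0, "dz": 0, "roll": 0, "fingers": 255}]'

```text
clock: 33.45
tcp_pos: [615.3, -58.2, 20.6]
eef_rot: [0.0, 0.716, 0.699, 0.0]
force: [0.1, 0.4, -1.1]
width: 0.568
finger_force: 62.2
```

arm_command --series '[{"dx": 0, "dy": 0, "dz": -0.001, "roll": 0, "fingers": 255}, {"dx": 0, "dy": 0, "dz": 0, "roll": 0, "fingers": 255}, {"dx": 0, "dy": 0, "dz": 0, "roll": 0, "fingers": 255}, {"dx": 0, "dy": 0, "dz": 0, "roll": 0, "fingers": 255}, {"dx": 0, "dy": 0, "dz": 0, "roll": 0, "fingers": 255}]'

```text
clock: 33.95
tcp_pos: [615.0, -58.3, 19.3]
eef_rot: [-0.0, 0.716, 0.699, -0.0]
force: [0.4, 0.6, -1.9]
width: 0.572
finger_force: 62.2
```

arm_command --series '[{"dx": 0, "dy": 0, "dz": -0.001, "roll": 0, "fingers": 255}, {"dx": 0, "dy": 0, "dz": -0.001, "roll": 0, "fingers": 255}, {"dx": 0, "dy": 0, "dz": 0, "roll": 0, "fingers": 255}, {"dx": 0, "dy": 0, "dz": 0, "roll": 0, "fingers": 255}, {"dx": 0, "dy": 0, "dz": 0, "roll": 0, "fingers": 255}]'

```text
clock: 34.45
tcp_pos: [615.1, -58.3, 17.3]
eef_rot: [0.0, 0.716, 0.699, -0.0]
force: [-0.6, 0.3, -1.2]
width: 0.568
finger_force: 62.2
```

arm_command --series '[{"dx": 0, "dy": 0, "dz": -0.001, "roll": 0, "fingers": 255}, {"dx": 0, "dy": 0, "dz": 0, "roll": 0, "fingers": 255}, {"dx": 0, "dy": 0, "dz": 0, "roll": 0, "fingers": 255}, {"dx": 0, "dy": 0, "dz": 0, "roll": 0, "fingers": 255}, {"dx": 0, "dy": 0, "dz": 0, "roll": 0, "fingers": 255}]'

```text
clock: 34.95
tcp_pos: [615.2, -58.3, 16.7]
eef_rot: [0.0, 0.716, 0.699, 0.0]
force: [-1.9, -0.4, 5.7]
width: 0.573
finger_force: 62.7
```

arm_command --series '[{"dx": 0, "dy": 0, "dz": 0.0, "roll": 0, "fingers": 70}, {"dx": 0, "dy": 0, "dz": 0, "roll": 0, "fingers": 70}, {"dx": 0, "dy": 0, "dz": 0, "roll": 0, "fingers": 70}, {"dx": 0, "dy": 0, "dz": 0.01, "roll": 0, "fingers": 70}, {"dx": 0, "dy": 0, "dz": 0.03, "roll": 0, "fingers": 70}]'

```text
clock: 35.45
tcp_pos: [613.0, -58.0, 54.7]
eef_rot: [-0.002, 0.716, 0.699, -0.002]
force: [0.3, 1.1, 0.8]
width: 0.725
finger_force: 0.0
```

arm_command --series '[{"dx": 0, "dy": 0, "dz": 0.045, "roll": 0, "fingers": 70}, {"dx": 0, "dy": 0, "dz": 0.045, "roll": 0, "fingers": 70}, {"dx": 0, "dy": 0, "dz": 0.045, "roll": 0, "fingers": 70}, {"dx": -0.03, "dy": 0, "dz": 0.03, "roll": 0, "fingers": 70}, {"dx": -0.04, "dy": 0, "dz": 0.02, "roll": 0, "fingers": 70}]'

```text
clock: 35.95
tcp_pos: [546.4, -58.4, 244.7]
eef_rot: [0.002, 0.715, 0.699, 0.002]
force: [0.1, -0.2, 0.4]
width: 0.734
finger_force: 0.0
```

arm_command --series '[{"dx": -0.045, "dy": 0, "dz": 0, "roll": 0, "fingers": 70}, {"dx": -0.045, "dy": 0, "dz": 0, "roll": 0, "fingers": 70}, {"dx": -0.03, "dy": 0, "dz": 0, "roll": 0, "fingers": 70}, {"dx": 0, "dy": 0, "dz": 0, "roll": 0, "fingers": 70}, {"dx": 0, "dy": 0, "dz": 0, "roll": 0, "fingers": 70}]'

```text
clock: 36.45
tcp_pos: [425.3, -58.3, 242.3]
eef_rot: [0.001, 0.716, 0.698, 0.001]
force: [-1.2, 1.0, -0.7]
width: 0.723
finger_force: 0.0
```

Run:
```python
from h import *
st(); im,D=grab_frame('top'); im2,_=grab_frame('scene'); W=cloud(calibration('top'),D)
def rep(n,b,zl,zh,cx,cy,h):
    P=W[b[1]:b[3],b[0]:b[2]].reshape(-1,3); r=P[(P[:,2]>zl)&(P[:,2]<zh)&(abs(P[:,0]-cx)<h)&(abs(P[:,1]-cy)<h)]
    print(n,len(r),np.median(r[:,2]) if len(r) else '',cv2.minAreaRect(r[:,:2].astype(np.float32))[:2] if len(r) else '')
B=(0,0,512,384)
rep('tub',B,42,60,615,-58,40);rep('bracket',B,22,36,616,43,55);rep('coupling',B,44,66,561,-289,34);rep('saw',B,85,105,560,-368,30);rep('jar',B,85,105,414,-132,40);rep('wide',B,40,62,356,-279,45)
save('end.png',cv2.resize(np.hstack([im[60:290,150:457],im2[140:370,60:367]]),(800,300)))
```

```text
t 36.45 tcp [425.3 -58.3 242.3] yang -1.4 zdir [ 0.002 -0.    -1.   ] w 0.723 F [-1.2  1.  -0.7] ff 0.0
tub 0  
bracket 235 28.44243578243901 ((616.2815551757812, 74.10089111328125), (27.601282119750977, 64.33743286132812))
coupling 0  
saw 0  
jar 303 93.65714062370107 ((405.70257568359375, -136.07717895507812), (29.539531707763672, 46.816856384277344))
wide 0
```

View pics/end.png

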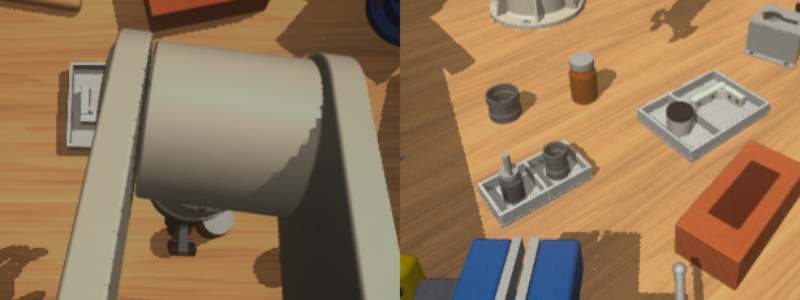

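The scene view shows the saw at (512,180) and the coupling at (556,160) standing in the small tray. The bracket lies flat at (718,95) and the tub stands at (680,118) in the large tray. The jar and the wide coupling have not moved, and the gripper is clear, so I hand in the job.

```bash
python3 -c "
from station import *
print(sign_off())"
```

```text
the job is handed in; nothing more can be done
None
```

I filled both trays in the order asked and handed the job in at about 36.5 s: all four pieces were set down in their bays, with the wide coupling and the tall jar left standing where they were.

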